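Switch the galley water to the blue tank

TASK

Switch the camper's water over to the blue tank: push the selector's black arm round with a fingertip until it points squarely at the blue port, then press the green pump button right down and let it come up again. Only push the arm from its side, never pinch it or lift the handle, do not press the pump button before the arm points at blue, and leave the crockery, jars and other things where they are.

Things in the scene. Friction and masses are not known exactly. Their poses are not given: they have to be found in the camera images.
- selector: water selector: fixed aluminium plate 230 x 300 mm, 14 mm thick, yaw within 20 degrees. Origin on the counter, under the handle's axis (z up); the plate reaches 160 mm towards its -x (robot side, where the ports stand), 70 mm towards +x, 150 mm either way in y. A steel pipe (top 38 mm above the counter) crosses it 45 mm to the +x of the axis
- axis (a point): point on the handle's vertical axis, 45 mm above the counter. The handle is a black disc 90 mm across, its top 54 mm above the counter (a 24 mm brass cap on the axis 58 mm), with one straight arm sticking out of it
- handle (a joint): angle of the handle, rad, counter-clockwise from above positive: at 0 the arm points along the selector's -x; stops at -1.45 and 1.45. It turns stiffly (0.10 N m, about 1.2 N at the middle of the free arm), has no clicks or spring, and stays where it is left
- mid_arm (a point): centre of the arm, 85 mm out from the axis, 45 mm above the counter. The arm is a black bar, 18 mm wide and 22 mm tall (34 to 56 mm above the counter, open below it down to the plate), free from the disc's edge at 45 mm to its end at 105 mm from the axis
- aim (a point): imaginary point straight ahead of the arm, 125 mm out from the axis (20 mm past the arm's end): it lies over the centre of a port when the arm points squarely at that port
- flank_left: one half of the arm, 9 mm wide, glued to the other; carrying the flank on the selector's -y side when the joint is 0 (pushing on it turns the arm clockwise seen from above, towards smaller joint values). Origin on the axis at counter height
- flank_right: the other half of the arm, carrying the flank on the selector's +y side when the joint is 0 (pushing on it turns the arm counter-clockwise, towards larger joint values). Origin on the axis at counter height
- spindle (a joint): how far the handle has been lifted, m: 0 is down. The handle is a push fit and comes up when it is pulled upward by about 3.5 N
- port_blue: blue port, a fixed upright plug 32 mm across and 22 mm tall standing on the plate 125 mm from the handle's axis; origin at the centre of its underside, 14 mm above the counter. Three ports stand 68 degrees apart round the axis; which colour stands where varies
- port_yellow: yellow port, a fixed upright plug 32 mm across and 22 mm tall standing on the plate 125 mm from the handle's axis; origin at the centre of its underside, 14 mm above the counter. Three ports stand 68 degrees apart round the axis; which colour stands where varies
- port_red: red port, a fixed upright plug 32 mm across and 22 mm tall standing on the plate 125 mm from the handle's axis; origin at the centre of its underside, 14 mm above the counter. Three ports stand 68 degrees apart round the axis; which colour stands where varies
- pump (a joint): travel of the pump button, m: 0 is up, 0.006 fully down. It is sprung: 5 N pushes it fully down and it comes up by itself
- pump_top (a point): centre of the top face of the green round pump button, 36 mm across, in a grey housing fixed on the counter at the right of the selector; it is pressed straight down
- spice_jar: small amber jar with brass cap, 42 mm across, 60 mm tall; loose, to be left alone; origin at the centre of its underside
- mug: blue mug, 80 mm across, 85 mm tall, one handle; loose, to be left alone; origin at the centre of its underside
- tea_tin: copper-coloured tin, 64 mm across, 75 mm tall; loose, to be left alone; origin at the centre of its underside
- bowl: white bowl, 110 mm across, 45 mm tall; loose, to be left alone; origin at the centre of its underside
- spoon: spoon with wooden handle, 200 mm long, lying flat; loose, to be left alone; origin at the centre of its underside
- oil_bottle: green bottle, 60 mm across, 190 mm tall; loose, to be left alone; origin at the centre of its underside

How it is judged:
On the way, in this order (a step that is already met when the one before it is completed fails the run):
1. the arm points at the blue port (the point ahead of it within 14 mm, 6 degrees, of the port's centre) and has stopped (horizontal distance between aim and port_blue below 0.014 m and velocity of joint handle between -0.05 and 0.05 rad/s), for 0.2 s.
2. the pump button is pressed down (at least 4.5 mm of its 6 mm) (value of joint pump above 0.0045 m), for 0.05 s.
At the end, for the whole second after the job is handed in: The arm points at the blue port (the point 125 mm out along it lies within 16 mm, about 7 degrees, of the port's centre), the pump button has come back up (less than 1.5 mm down), the handle is fully down on its spindle (within 3 mm), and every loose thing is within 20 mm of where it stood (horizontal distance between aim and port_blue below 0.016 m and value of joint pump below 0.0015 m and value of joint spindle below 0.003 m and distance of each of spice_jar, mug, tea_tin, bowl, spoon, oil_bottle from where it was at the start of the episode below 0.02 m); the robot touches nothing.
It fails at once if the handle is lifted on its spindle (more than 5 mm) (value of joint spindle above 0.005 m).
It fails at once if the arm is pinched (the fingers press on both of its flanks at once, over 2 N each) (contact force between the fingers and flank_left above 2 N and contact force between the fingers and flank_right above 2 N).
It fails at once if the pump button is pressed (more than 3 mm) while the arm does not point at the blue port (value of joint pump above 0.003 m and not (horizontal distance between aim and port_blue below 0.016 m)).
It fails at once if a loose thing (jar, mug, tin, bowl, spoon or bottle) is moved or lifted (more than 20 mm) (distance of any of spice_jar, mug, tea_tin, bowl, spoon, oil_bottle from where it was at the start of the episode above 0.02 m).
It also fails if it takes over 48 s, if anything falls off the work surface, if the arm or the gripper's body presses on something with over 40 N, if the wrist force passes 120 N, or if a joint passes its speed limit or range.

ROBOT

A 6-joint arm with a two-finger parallel gripper is mounted at the origin on the work surface. World frame = base frame: x ahead of the robot, y to its left, z up, the work surface at z = 0. Lengths are in m, angles in rad, forces in N, time in s.
With the tool pointing down it reaches from about 0.35 to 0.875 m from the base axis. Payload 4.2 kg.
Tool frame: the origin (TCP) lies on the mounting face of the last link; the fingertips stand 173 mm ahead of it and the grasp point (between the pads) lies 155 mm ahead of it; z points along the fingers, y is the line along which they close (so a half turn about z gives the same grasp; the last joint's range is limited). The gripper opens to 85 mm and grips with 20 to 120 N. Pads are 22 mm wide; open, the fingers measure 114 mm over their backs; the gripper's body (76 mm by 85 mm) begins 54 mm behind the grasp point. The pads swing forward as they close: fully open they stand 13 mm farther back than shut.
Start: joints at [-1.057, 0.385, 0.008, 0, -1.194, -0.259], TCP at [0.158, -0.605, 0.405] pointing down, gripper open.
Joint ranges: [-3.14, 3.14], [-1.21, 2.06], [-1.07, 1.41], [-3.16, 2.05], [-2.99, -0.16], [-3.1, 3.1]. Speed limits (rad/s): [2.79, 2.79, 3.14, 3.14, 3.14, 3.14].

INTERFACE

Orientations are given as a unit quaternion [w, x, y, z].
In Python, from workcell import bot gives the robot as it stands. The module is installed in compiled form; this text tells all that it offers. Calls block until the motion is done:
- bot.reach(position, orientation): joint-space move of the TCP to a pose.
- bot.move_linear(position, velocity=0.15, attitude=None, until_force=None): straight line of the TCP; attitude=None keeps the orientation; velocity is the mean speed in m/s. With until_force (N) it stops when the force on the tool has changed by that much, and returns True; else False.
- bot.goto_joints(angles): joint-space move.
- bot.gripper_to(opening): finger opening in m; the grip force is fixed at half the most; returns when the fingers have stopped.
- bot.sleep(seconds).
- bot.inverse_kinematics(position, orientation): joint angles nearest the present ones, or None.
- bot.observe(): the state.
- bot.get_image(name): name is "scene" or "top" or "wrist"; returns (picture, depth): 480x640x3 uint8, red, green, blue; 480x640 float32, m along the optical axis (not along the pixel's ray), 0 where there is no reading.
- bot.get_calibration(name): a dict with "intrinsics" (3x3 intrinsics, pixels), "rvec" (rotation vector, rad) and "tvec" (3), from world to camera coordinates, as OpenCV has them. Camera axes: x right, y down, z forward; pixel columns grow to the right and rows downward; lengths in m; the calibration is good to about 2 mm. The wrist camera is an equidistant fisheye: a pixel r from the principal point sees the ray r / f radians off the axis. A picture is of the moment at which its call begins: read the wrist's pose just before it. get_calibration takes no time and is no camera call; for the wrist camera it gives the pose at the moment of the call.
A pose or a line that the arm cannot do raises bot.Unreachable and nothing moves.
- bot.hand_in(): hands the job in; it is judged then, once.
The state is a dict: "clock": time; "q": joint angles; "dq": joint speeds; "joint_efforts": joint torques, N m; "position": TCP position; "eef_rot": TCP orientation; "force": force on the tool from outside, world axes, zero at the start; "torque": the same for the moment, N m; "opening": finger opening in m; "grasp_force": force on a finger pad.
Only numpy, scipy, OpenCV 4.12 (cv2) and the standard library are available. Lean on these libraries where they do the work, as an engineer would, in place of code of your own. Each camera call takes 0.05 s, during which the arm holds its last target. There are 200 camera calls.

## Working session

There is one attempt and no reset: what is moved stays moved. The work goes in short steps, each a Python script; the robot and the scene stay as the last script left them, time stands still between calls to the robot, and variables do not carry over. Pictures are saved under pics/ and viewed, at most 10 in all, crops included, and the job is handed in when it is done.

```bash
mkdir -p pics; cat > h.py <<'E'
import numpy as np, cv2
from workcell import bot
def cloud(name):
    c=bot.get_calibration(name); im,d=bot.get_image(name)
    K=np.array(c["intrinsics"]);R=cv2.Rodrigues(np.array(c["rvec"],float))[0];t=np.array(c["tvec"],float).ravel()
    v,u=np.mgrid[:480,:640]
    P=np.stack([(u-K[0,2])/K[0,0]*d,(v-K[1,2])/K[1,1]*d,d],-1)
    return im,d,(P-t)@R
E
python3 - <<'E'
from h import *
for n in("top","scene"):
    im,d,W=cloud(n); cv2.imwrite(f"pics/{n}.png",im[...,::-1]); np.savez(f"{n}.npz",im=im,d=d,W=W)
print(bot.observe()); print(bot.get_calibration("top"))
E
```

```text
{'clock': 0.1, 'q': array([-1.05735570e+00,  3.85473509e-01,  6.77567286e-03, -4.33516563e-04,
       -1.19400707e+00, -2.58570535e-01]), 'dq': array([-4.50843958e-04, -3.11435118e-03,  8.96632231e-04,  1.52789161e-03,
       -1.05616599e-03, -6.87536722e-05]), 'joint_efforts': array([-3.83505412e-04, -3.93320525e+01,  1.88929653e+01,  4.19797316e+00,
       -2.57698885e-03,  1.46491427e-06]), 'position': array([ 0.15754511, -0.60463131,  0.40373974]), 'eef_rot': array([-1.72628753e-04, -1.27011050e-01,  9.91900823e-01,  9.59926048e-04]), 'force': array([0.37624368, 0.32919326, 0.23553196]), 'torque': array([-0.0017844 , -0.02363816, -0.03747593]), 'grasp_force': 0.0, 'opening': 0.08546127784413884}
{'intrinsics': array([[442.03150116,   0.        , 318.03403157],
       [  0.        , 442.03150116, 239.98473074],
       [  0.        ,   0.        ,   1.        ]]), 'rvec': array([ 2.18326281, -2.17965074,  0.13421209]), 'tvec': array([0.01554093, 0.53908182, 0.9152029 ])}
```

View pics/top.png

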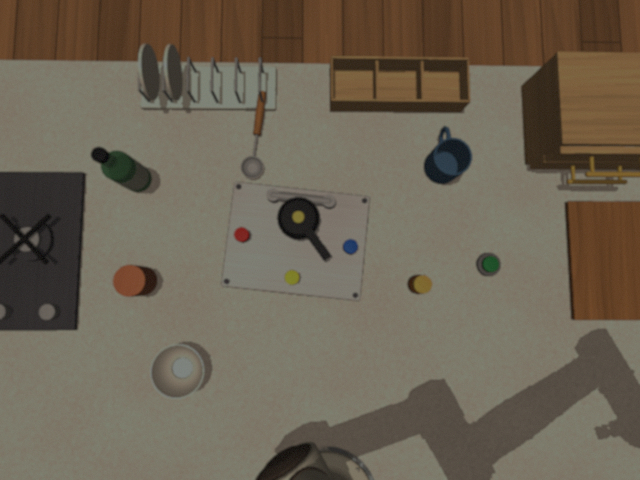

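View pics/scene.png

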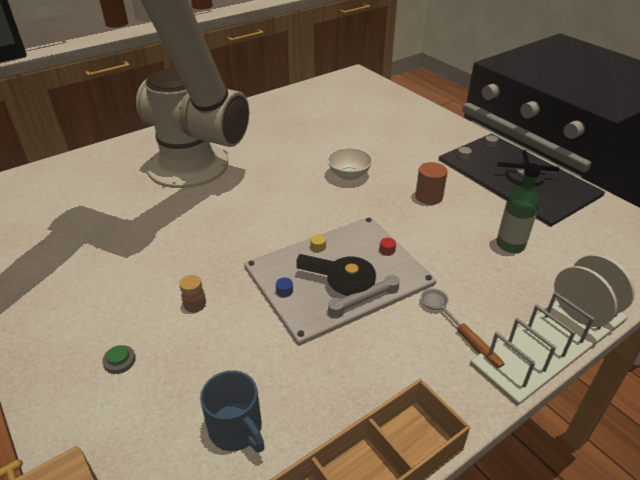

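The top view shows the axis at about (298,217), the arm tip at (327,258), blue (350,247), yellow (292,278), red (242,235), the pump button (488,264) and the jar (421,285). The arm has to turn counter-clockwise in the image, towards blue.

```bash
python3 - <<'E'
from h import *
for n in("top","scene"):
    z=np.load(n+".npz");im,W=z["im"].astype(int),z["W"];r,g,b=im[...,0],im[...,1],im[...,2]
    box=(W[...,0]>.3)&(W[...,0]<.85)&(abs(W[...,1])<.55)
    def rep(k,m):
        m=m&box
        c,l,s,_=cv2.connectedComponentsWithStats(m.astype(np.uint8))
        for i in range(1,c):
            if s[i,4]>50:
                p=W[l==i]; p=p[p[:,2]>np.percentile(p[:,2],90)-.006]; lo,hi=np.percentile(p,2,0),np.percentile(p,98,0)
                print(n,k,s[i,4],((lo+hi)/2).round(4),(hi-lo).round(3),p.mean(0).round(4))
    rep("blue",(b>1.6*r)&(b>g*1.2)); rep("red",(r>2.2*g)); rep("yel",(r>1.8*b)&(g>1.4*b)); rep("green",(g>1.5*r)&(g>1.2*b))
    m=(im.max(-1)<50)&box&(W[...,2]>.044)&(W[...,2]<.064)
    c,l,s,_=cv2.connectedComponentsWithStats(m.astype(np.uint8))
    for i in range(1,c):
        if s[i,4]>150:
            p=W[l==i][:,:2]; print(n,"blk",s[i],p.mean(0).round(4),p.min(0).round(3),p.max(0).round(3)); np.save(f"{n}_blk{i}.npy",p)
E
```

```text
top blue 166 [ 0.6406 -0.1942  0.2501] [0.113 0.141 0.341] [ 0.6713 -0.2321  0.1118]
top blue 143 [ 0.5255 -0.0506  0.0363] [0.025 0.025 0.006] [ 0.5248 -0.0502  0.0429]
top red 146 [0.5502 0.1777 0.0363] [0.025 0.027 0.006] [0.5498 0.1774 0.0362]
top yel 6828 [ 0.7815 -0.4984  0.1502] [0.132 0.098 0.007] [ 0.7781 -0.4929  0.1585]
top yel 1406 [ 0.8395 -0.1553  0.0589] [0.011 0.29  0.009] [ 0.8339 -0.1531  0.0668]
top yel 229 [0.8131 0.1465 0.0189] [0.072 0.017 0.008] [0.8118 0.1463 0.0235]
top yel 1109 [ 0.4994 -0.5417  0.0162] [0.244 0.016 0.007] [ 0.4978 -0.5402  0.0182]
top yel 139 [0.5849 0.0587 0.0578] [0.023 0.025 0.007] [0.5841 0.0585 0.0647]
top yel 894 [0.4526 0.3906 0.0756] [0.053 0.057 0.007] [0.4531 0.3881 0.0824]
top yel 158 [0.4603 0.072  0.0367] [0.025 0.027 0.007] [0.4604 0.0715 0.0423]
top yel 320 [ 0.4459 -0.1966  0.0602] [0.033 0.032 0.006] [ 0.4463 -0.1962  0.0604]
top green 231 [0.6712 0.4041 0.1424] [0.027 0.026 0.015] [0.6645 0.395  0.1517]
top green 199 [ 0.4896 -0.3541  0.0221] [0.029 0.03  0.006] [ 0.4895 -0.3541  0.0221]
top blk [ 278  198   52   62 1365] 
[... 514 characters left out ...]
 0.4504 -0.1985  0.0602]
scene yel 382 [0.814  0.1439 0.0193] [0.066 0.019 0.007] [0.8154 0.1437 0.0193]
scene yel 3606 [ 0.8416 -0.1386  0.0588] [0.009 0.249 0.009] [ 0.8401 -0.1456  0.0594]
scene yel 2266 [ 0.7362 -0.4787  0.1509] [0.041 0.057 0.004] [ 0.7316 -0.4721  0.1509]
scene yel 1715 [ 0.8096  0.4413 -0.7456] [0.078 0.208 0.009] [ 0.8063  0.4551 -0.7467]
scene green 282 [0.6834 0.404  0.1423] [0.026 0.024 0.011] [0.686  0.4009 0.1413]
scene green 252 [ 0.4931 -0.3559  0.0224] [0.028 0.029 0.005] [ 0.4928 -0.3559  0.0224]
scene blk [ 297  255   78   37 1467] [0.5809 0.0414] [ 0.501 -0.01 ] [0.633 0.098]
scene blk [206 420  42  16 300] [ 0.7385 -0.2812] [ 0.711 -0.3  ] [ 0.75  -0.256]
```

```bash
cat >> h.py <<'E'
from scipy.spatial.transform import Rotation
AX=np.array([.586,.0585]); BL=np.array([.5273,-.0515]); TB=np.arctan2(*(BL-AX)[::-1])
def armangle():
    out=[]
    for n,ax,bl in(("top",[.5849,.0587],[.5255,-.0506]),("scene",[.5872,.0584],[.5292,-.0526])):
        im,d,W=cloud(n); p=W[...,:2]-ax; r=np.linalg.norm(p,axis=-1)
        m=(im.max(-1)<60)&(W[...,2]>.050)&(W[...,2]<.060)&(r>.055)&(r<.11)
        b=np.array(bl)-ax
        out.append((int(m.sum()),np.degrees(np.arctan2(*p[m].mean(0)[::-1])) if m.any() else None,np.degrees(np.arctan2(b[1],b[0]))))
    return out
def pose(th,w,sgn=1,z=.032,r=.080):
    u=np.array([np.cos(th),np.sin(th)]);n=np.array([-u[1],u[0]])
    p=AX+r*u-w*n
    y=sgn*np.array([*u,0]);zz=np.array([0,0,-1.]);x=np.cross(y,zz)
    q=Rotation.from_matrix(np.stack([x,y,zz],1)).as_quat()
    return np.array([*p,z+.173]),q[[3,0,1,2]]
E
python3 - <<'E'
from h import *
print(np.degrees(TB),armangle())
for s in(1,-1):
  for a in(-145,-118):
    p,q=pose(np.radians(a),.035,s); print(s,a,p,bot.inverse_kinematics(p,q))
E
```

```text
-118.08600264128094 [(179, np.float64(-144.65875201016), np.float64(-118.52223886519441)), (216, np.float64(-141.89817892180375), np.float64(-117.58808136574586))]
1 -145 [0.50039266 0.04128421 0.205     ] [ 4.06218945e-01  4.27052758e-01 -5.32664403e-01  4.44089210e-16
 -6.11079166e-01  2.04646294e-01]
1 -118 [0.51753911 0.0042957  0.205     ] [ 3.22187317e-01  4.46297311e-01 -4.94671556e-01  4.44089210e-16
 -6.29827460e-01  7.59916820e-01]
-1 -145 [0.50039266 0.04128421 0.205     ] [ 4.06218945e-01  4.27052758e-01 -5.32664403e-01 -4.44089210e-16
 -6.11079166e-01 -2.93694636e+00]
-1 -118 [0.51753911 0.0042957  0.205     ] [ 3.22187317e-01  4.46297311e-01 -4.94671556e-01 -4.44089210e-16
 -6.29827460e-01 -2.38167583e+00]
```

```bash
python3 - <<'E'
from h import *
bot.gripper_to(0.0)
a0=np.radians(-144)
p,q=pose(a0,.036,z=.15); bot.reach(p,q)
p,q=pose(a0,.036); print(bot.move_linear(p,.12,until_force=8))
f0=bot.observe()["force"]
for a in np.radians(np.linspace(-144,-122,5)):
    p,q=pose(a,.0205); bot.move_linear(p,.04,attitude=q)
    o=bot.observe(); print(np.degrees(a),(o["force"]-f0).round(2),(o["position"]-p).round(4))
print(o["clock"],armangle())
im,_=bot.get_image("scene"); cv2.imwrite("pics/s2.png",cv2.resize(im[180:380,200:460,::-1],None,fx=3,fy=3))
E
```

```text
False
-144.0 [-1.15 -1.72  0.26] [ 0.0001 -0.0003  0.    ]
-138.5 [-0.12 -1.57 -0.  ] [-0.0001  0.     -0.0001]
-133.0 [ 0.46 -0.89 -0.08] [-0.      0.0001 -0.    ]
-127.50000000000001 [-0.25 -1.   -0.68] [-0.      0.0001  0.    ]
-122.0 [-0.05 -0.38 -0.02] [-0.      0.0001 -0.    ]
6.6417 [(0, None, np.float64(-118.52223886519441)), (275, np.float64(-121.65323920738618), np.float64(-117.58808136574586))]
```

View pics/s2.png

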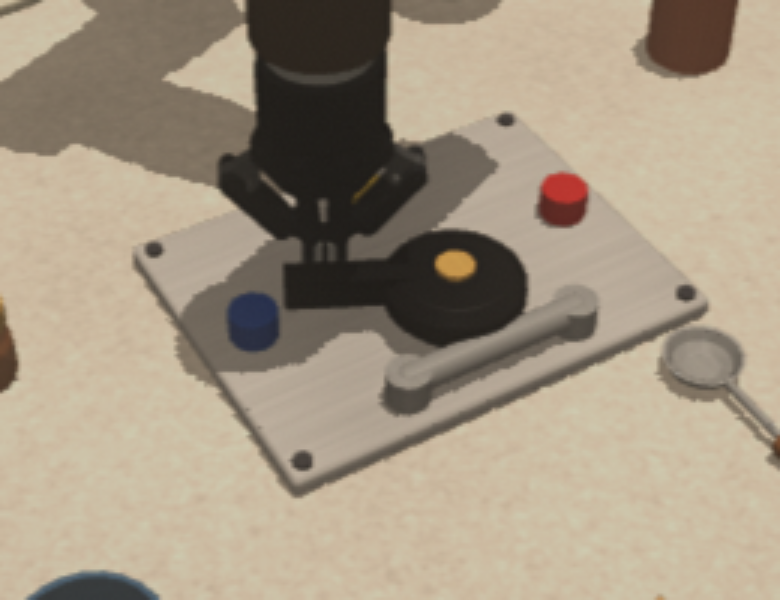

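The picture shows the finger against the arm's flank. The arm (tip about (285,285) in the crop) is still somewhat short of the blue port (253,310). I'll back off and measure it unobstructed.

```bash
python3 - <<'E'
from h import *
a=np.radians(-122)
p,q=pose(a,.032); bot.move_linear(p,.08)
p,q=pose(a,.032,z=.20); bot.move_linear(p,.15)
p,q=pose(a,.25,z=.20); bot.move_linear(p,.3)
print(bot.observe()["clock"],armangle())
im,_=bot.get_image("top"); cv2.imwrite("pics/t3.png",cv2.resize(im[160:320,200:400,::-1],None,fx=3,fy=3))
E
```

```text
9.225 [(170, np.float64(-123.02769579171209), np.float64(-118.52223886519441)), (239, np.float64(-120.13680788397329), np.float64(-117.58808136574586))]
```

View pics/t3.png

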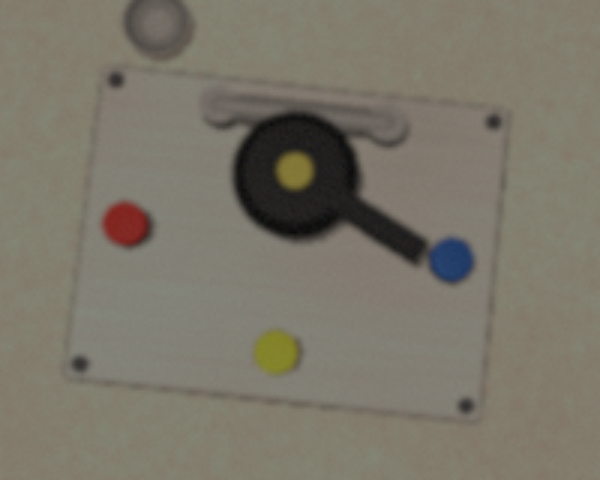

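The arm is about 3.5° short of blue (tip (420,252), blue (451,260) in the crop), and the pushing model matches the measurement. I'll do the rest of the push and check it.

```bash
python3 - <<'E'
from h import *
a=np.radians(-122)
p,q=pose(a,.034,z=.15); bot.move_linear(p,.3)
p,q=pose(a,.034); bot.move_linear(p,.12,until_force=8)
for d in(-122,-118.3):
    p,q=pose(np.radians(d),.0205); bot.move_linear(p,.03,attitude=q)
bot.sleep(.2)
a=np.radians(-118.3)
p,q=pose(a,.034); bot.move_linear(p,.06)
p,q=pose(a,.034,z=.20); bot.move_linear(p,.15)
p,q=pose(a,.25,z=.20); bot.move_linear(p,.3)
print(bot.observe()["clock"],armangle())
im,_=bot.get_image("top"); cv2.imwrite("pics/t4.png",cv2.resize(im[160:320,200:400,::-1],None,fx=3,fy=3))
E
```

```text
15.0333 [(172, np.float64(-119.46751973269009), np.float64(-118.52223886519441)), (245, np.float64(-116.41445820194683), np.float64(-117.58808136574586))]
```

View pics/t4.png

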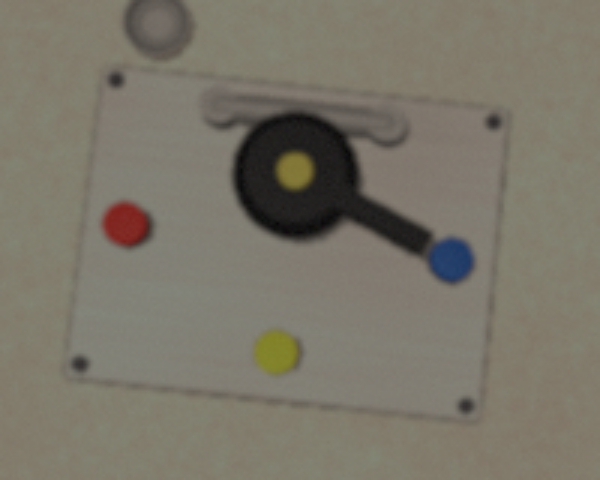

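The arm now points at blue: the two cameras average -117.9° against -118.1°. Next is the pump button.

```bash
python3 - <<'E'
from h import *
P=np.array([.4913,-.355]); q=bot.observe()["eef_rot"]
o=[0,-.127,.9919,0]
bot.reach([*P,.173+.13],o)
bot.move_linear([*P,.173+.03],.12); f0=bot.observe()
hit=bot.move_linear([*P,.173+.011],.01,until_force=9)
s=bot.observe(); print(hit,s["position"],(s["force"]-f0["force"]).round(2)); bot.sleep(.3)
s=bot.observe(); print(s["position"],(s["force"]-f0["force"]).round(2))
im,_=bot.get_image("scene"); cv2.imwrite("pics/p5.png",cv2.resize(im[250:450,20:280,::-1],None,fx=3,fy=3))
E
```

```text
True [ 0.49137558 -0.35498991  0.18963339] [-0.21  1.43  5.07]
[ 0.49136194 -0.35498016  0.18952224] [0.1  0.36 5.31]
```

View pics/p5.png

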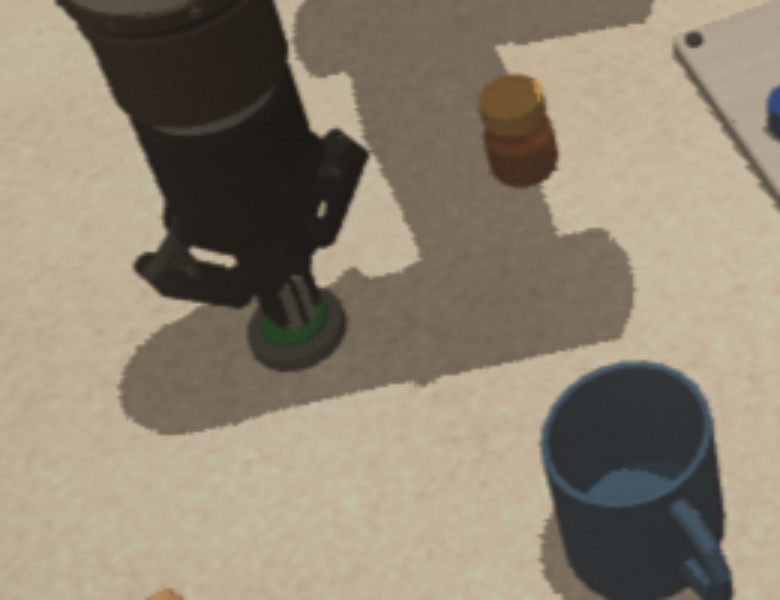

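The fingertips sit on the green button at (295,325) in the crop, at about 5 N, so it should be nearly down. I'll press a little further onto its stop to be certain, then retract.

```bash
python3 - <<'E'
from h import *
s=bot.observe();p=s["position"].copy();f0=s["force"]
hit=bot.move_linear([p[0],p[1],p[2]-.004],.008,until_force=12)
bot.sleep(.3); s=bot.observe(); print(hit,s["position"][2]-p[2],(s["force"]-f0).round(2))
bot.move_linear([p[0],p[1],.33],.12); bot.move_linear([.33,-.40,.38],.25); bot.sleep(.3)
im,d,W=cloud("top"); r,g,b=[im[...,i].astype(int) for i in range(3)]
m=(g>1.5*r)&(g>1.2*b)&(abs(W[...,0]-.49)<.05)&(abs(W[...,1]+.354)<.05)
print(m.sum(),np.median(W[m],0),armangle(),bot.observe()["clock"])
cv2.imwrite("pics/t6.png",im[...,::-1])
E
```

```text
True 6.303038566035646e-05 [ 0.22 -0.36 -1.54]
200 [ 0.48871121 -0.35383275  0.02191222] [(173, np.float64(-119.33207427085694), np.float64(-118.52223886519441)), (241, np.float64(-116.5473397176824), np.float64(-117.58808136574586))] 22.8583
```

View pics/t6.png

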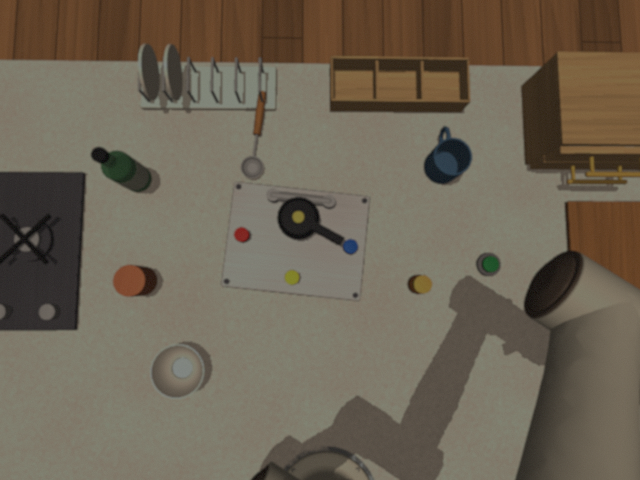

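Everything is in place, with the arm on blue. The second push didn't move any deeper, so I'll press once more with a force profile to confirm the full travel.

```bash
python3 - <<'E'
from h import *
P=[.4913,-.355]
bot.move_linear([*P,.33],.25); bot.move_linear([*P,.173+.025],.12); f0=bot.observe()["force"]
for z in np.arange(.023,.0125,-.0015):
    h=bot.move_linear([*P,.173+z],.01,until_force=25); bot.sleep(.1); s=bot.observe()
    print(round(z,4),h,round(s["position"][2]-.173,4),round((s["force"]-f0)[2],1))
    if h or (s["force"]-f0)[2]>15: break
bot.sleep(.15)
bot.move_linear([*P,.33],.12); bot.move_linear([.33,-.40,.38],.25); bot.sleep(.5)
im,d,W=cloud("top"); r,g,b=[im[...,i].astype(int) for i in range(3)]
m=(g>1.5*r)&(g>1.2*b)&(abs(W[...,0]-.49)<.05)&(abs(W[...,1]+.354)<.05)
print(np.median(W[m],0)[2],armangle(),bot.observe()["clock"])
E
```

```text
0.023 False 0.0231 -0.6
0.0215 False 0.0217 1.7
0.02 False 0.0202 1.3
0.0185 False 0.0187 3.2
0.017 False 0.0172 3.9
0.0155 False 0.0165 9.3
0.014 False 0.0163 16.0
0.022078752500248173 [(175, np.float64(-119.40046297912424), np.float64(-118.52223886519441)), (239, np.float64(-116.4617860024522), np.float64(-117.58808136574586))] 30.8
```

The profile shows a linear spring from about 22.3 mm and then a hard stop at 16.4 mm. That is the full 6 mm, and the button has come back up.

```bash
python3 -c "
from workcell import bot
print(bot.hand_in())"
```

```text
the job is handed in; nothing more can be done
None
```

The job is handed in: the arm points at the blue port (within about 1° by both cameras), the pump button was pressed to its stop and came back up, and nothing else looked moved in the overhead picture taken after the first press; I pressed the button a second time to confirm its full travel, and no verdict was returned.

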